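# Show the stained door sample to the inspection camera

### The job

Ease the dark stained door sample off its drying hook, gripping it only by its two long side edges because the finish on its front is fresh, and hold it up to the inspection camera: front face square to the lens, hanging slot uppermost, the middle of the face straight in front of the lens and 150 mm from it. Do not touch the camera or its stand, do not tug hard at the hook, and leave the pale sample hanging where it is. Finish while still holding the sample there, motionless in the air.

Things in the scene. Friction and masses are not known exactly. Their poses are not given: they have to be found in the camera images.
- drying_rack: Drying rack, fixed: round foot, steel post, level 180 mm bar along its y, two steel hooks at y = +-50 mm. Origin on the bench under the post. A hook is a level 6 mm rod, axis 190 mm high, running along the rack's -x (robot side) to x = -76 mm, then bending up; its tip ends at x = -87 mm, 12 mm above the rod's top. All of it is below 210 mm.
- stained_sample: Dark brown door sample, loose, 0.1 kg, 54 mm wide (y), 150 mm tall (z), 14 mm thick (x). Origin: middle of the front face. Front looks along its -x, back at x = +14 mm. A slot 16 x 34 mm goes through it, z = +27 to +61 mm; the slot's top rests on either hook's rod, sample axes along the rack's. To come off: raise it 14 to 26 mm, then draw it along the rack's -x past the tip.
- stained_sample_face: The fresh front frame and panel of the stained sample (fixed to it, same origin and axes): a layer 3 mm thick, 48 mm wide and 144 mm tall, set in 3 mm from the edges. Fingers must not press on it; the long side edges behind it (x = 3 to 14 mm) may be gripped.
- pale_sample: The pale wood sample, same form, size, origin and axes as the stained one, on the other hook, 100 mm beside it. It stays there.
- camera_stand: Bench stand of the camera, fixed: grey base plate 95 x 125 mm, 14 mm high, steel post 388 mm tall with a black clamp. Origin on the bench under the post; the camera looks along its -x side.
- inspection_camera: Camera with its lens inside a white ring light 68 mm across, fixed on the stand, looking 25 degrees below level. Origin: middle of the lens front, 300 mm above the bench, 95 mm in front of the post. It looks along its own -x; its y is level, its z is up in its picture. It reaches about 100 mm back from the lens.
- focus (a point): Point straight in front of the lens, 150 mm from it, 237 mm above the bench; axes as the camera's. The middle of the sample's front face belongs here, front to the lens (sample x along the camera's -x), sample z along the camera's z.
There are look-alikes about, which are no part of the job. What is shaped like the pale_sample but green is not meant.

How it is judged (in metres and radians):
On the way:
1. the stained sample is off the hook and in the gripper (contact force between stained_sample and drying_rack below 0.05 N and x of stained_sample in the frame of drying_rack below -0.103 m and height (world z) of stained_sample above 0.11 m and contact force between the fingers and stained_sample above 1 N), for 0.1 s.
At the end, for the whole second after the job is handed in: The fingers hold the stained sample still in the air, touching nothing else: face centre 130-170 mm in front of the lens, within 15 mm of its axis in y and z; front to the lens, slot up, within 8 degrees. The pale sample hangs within 20 mm of its start (x of stained_sample in the frame of focus between -0.02 and 0.02 m and y of stained_sample in the frame of focus between -0.015 and 0.015 m and z of stained_sample in the frame of focus between -0.015 and 0.015 m and angle between the x axis of stained_sample and the x axis of inspection_camera, either way round below 0.14 rad and angle between the z axis of stained_sample and the z axis of inspection_camera, either way round below 0.14 rad and x of inspection_camera in the frame of stained_sample below -0.1 m and angle between stained_sample's own z axis and vertical below 1 rad and linear speed of stained_sample below 0.02 m/s and angular speed of stained_sample below 0.1 rad/s and contact force between the fingers and stained_sample above 1 N and contact force between stained_sample and drying_rack below 0.05 N and contact force between stained_sample and camera_stand below 0.05 N and contact force between stained_sample and pale_sample below 0.05 N and contact force between pale_sample and drying_rack above 0.2 N and distance of pale_sample from where it was at the start of the episode below 0.02 m); the arm keeps its last pose, push and grip.
It fails at once if the fingers press on the fresh front face of the stained sample (contact force between the fingers and stained_sample_face above 1 N).
It fails at once if the camera or its stand is touched (contact force between camera_stand and anything else above 2 N).
It fails at once if the sample is tugged hard against the hook (contact force between stained_sample and drying_rack above 15 N).
It fails at once if the pale sample is pushed about (distance of pale_sample from where it was at the start of the episode above 0.04 m).
It also fails if it takes over 38 s, if anything falls off the work surface, if the arm or the gripper's body presses on something with over 40 N, if the wrist force passes 120 N, or if a joint passes its speed limit or range.

### The arm

A 7-joint arm with a two-finger parallel gripper is mounted at the origin on a cart in front of the work surface, level with it; the furniture and walls round the work are solid. World frame = base frame: x ahead of the robot, y to its left, z up, the work surface at z = 0. Lengths are in mm, angles in rad, forces in N, time in s.
With the tool pointing down it reaches from about 400 to 875 mm from the base axis. Payload 4.4 kg.
Tool frame: the origin (TCP) lies midway between the tips of the shut fingers; the grasp point (between the pads) lies 19 mm behind it; z points along the fingers, y is the line along which they close (so a half turn about z gives the same grasp; the last joint's range is limited). The gripper opens to 85 mm and grips with 20 to 120 N. Pads are 22 mm wide; open, the fingers measure 114 mm over their backs; the gripper's body (76 mm by 85 mm) begins 54 mm behind the grasp point. The pads swing forward as they close: fully open they stand 13 mm farther back than shut.
Start: joints at [-1.186, 0.628, 0.038, 1.517, -0.027, 0.996, -0.02], TCP at [283.175, 585.089, 231.313] pointing down, gripper open.
Joint ranges: [-3.06, 3.06], [-0.37, 2.12], [-1.25, 1.32], [0.18, 2.47], [-1.1, 4.24], [0.23, 1.98], [-2.94, 2.94]. Speed limits (rad/s): [2.57, 2.57, 3.14, 3.14, 3.14, 3.14, 3.14].

### API

Orientations are given as [roll, pitch, yaw] about the fixed x, y, z axes, in that order (R = Rz(yaw) Ry(pitch) Rx(roll)).
In Python, from cell import ctrl gives the robot as it stands.
- The arm moves only by the shell command python3 -m handwheel 'ROWS'. ROWS is JSON, a list of rows, each a list of 3 entries, a list of its own where there are three numbers: the turn, a rotation vector about the tool's x, y, z in degrees, then the shift along the tool's x, y, z in m, then the closure, from 0 (fully open) to 1 (shut). A call has 1 to 5 rows; each row shifts and turns the commanded pose from where the row before left it, along the tool's axes as they then stand; what a row does not reach is not made up. A row lasts 1/12 s, in which the tool goes at most 41.7 mm and 7.16 degrees, less where a joint would pass 70% of its speed; a pose out of reach is approached as far as the arm can. A call is refused whole if a number of a shift passes 0.0417 or a number of a turn 7.16, either way. A call with a gripper value outside its range is refused whole. The fingers move at their own pace and stop on an object; the grip force is fixed at half the most. Time passes only in rows, so rows that do not move let the fingers close. It gives the time, the measured TCP pose, the force, the opening and the grip force at its end, in the units of the state.
- ctrl.read_state(): the state, without advancing time (a new reading comes with each control period).
- ctrl.get_image(name): name is "side" or "top" or "wrist"; returns a dict with "pixels" (420x560x3 uint8, red, green, blue), "fx", "fy", "cx", "cy" (pixels), "k1" (the pictures are not rectified: a ray, as slopes to the right and down, at radius r is drawn at 1 + k1 r^2 times it, then the intrinsics apply), "pose" (4x4, takes a point from camera to world coordinates); the wrist camera has in their place "T_tool_cam" (4x4, takes a point from camera to tool coordinates, whose origin is the TCP and whose axes are the flange's). Camera axes: x right, y up, looking along -z (the intrinsics and any distortion apply to the point x, -y, -z); pixel columns grow to the right and rows downward; lengths in mm; the calibration is good to about 2 mm. A picture is of the moment at which its call begins: read the wrist's pose just before it. There is no depth.
- ctrl.finish_job(): hands the job in; it is judged then, once.
The state is a dict: "clock": time; "qpos": joint angles; "qd": joint speeds; "tau": joint torques, N m; "eef_pos": TCP position; "tool_rot": TCP orientation; "force": force on the tool from outside, world axes, zero at the start; "torque": the same for the moment, N m; "width": finger opening in mm; "gripper_force": force on a finger pad.
Only numpy, scipy, OpenCV 4.12 (cv2) and the standard library are available. Lean on these libraries where they do the work, as an engineer would, in place of code of your own. Each camera call takes 0.05 s, during which the arm holds its last target. There are 200 camera calls.

## Working session

There is one attempt and no reset: what is moved stays moved. The work goes in short steps, Python scripts to look and compute and a shell command to move; the robot and the scene stay as the last step left them, time stands still between calls to the robot, and variables do not carry over. Pictures are saved under pics/ and viewed, at most 10 in all, crops included, and the job is handed in when it is done.

```bash
mkdir -p pics; ls
cat > h.py <<'E'
import numpy as np, cv2
from cell import ctrl
def save(n,f):
    d=ctrl.get_image(n); cv2.imwrite('pics/'+f,d['pixels'][:,:,::-1]); np.save('pics/'+f+'.npy',d,allow_pickle=True); return d
def load(f): return np.load('pics/'+f+'.npy',allow_pickle=True).item()
def ray(d,u,v,T=None):
    T=np.array(d['pose']) if T is None else T
    x=(u-d['cx'])/d['fx'];y=(v-d['cy'])/d['fy'];rd=np.hypot(x,y);r=rd
    for _ in range(30): r=rd/(1+d['k1']*r*r)
    s=r/rd if rd>0 else 1
    v=T[:3,:3]@np.array([x*s,-y*s,-1]); return T[:3,3],v/np.linalg.norm(v)
def plane(d,u,v,z):
    o,r=ray(d,u,v); return o+r*(z-o[2])/r[2]
def tri(a,b):
    (o1,r1),(o2,r2)=a,b
    t=np.linalg.lstsq(np.c_[r1,-r2],o2-o1,rcond=None)[0]
    p,q=o1+t[0]*r1,o2+t[1]*r2
    return (p+q)/2,np.linalg.norm(p-q)
E
python3 - <<'E'
from h import *
for n in('side','top'):
    d=save(n,n+'1.png'); print(n,d['fx'],d['k1'],np.round(d['pose'],3).tolist())
s=ctrl.read_state();print(s)
E
```

```text
pics
side 538.8634010619882 -0.1495630416530503 [[-0.994, 0.073, -0.078, 376.988], [-0.107, -0.708, 0.698, 758.886], [-0.004, 0.702, 0.712, 1166.498], [0.0, 0.0, 0.0, 1.0]]
top 427.98042308407514 -0.018620806041248817 [[-0.004, 0.999, -0.039, 448.867], [-1.0, -0.004, -0.009, -170.816], [-0.009, 0.039, 0.999, 1057.129], [0.0, 0.0, 0.0, 1.0]]
{'clock': 0.1, 'qpos': array([-1.18582295,  0.62925874,  0.03842167,  1.51825413, -0.02697651,
        0.99632711, -0.01998516]), 'qd': array([-3.46145453e-04, -4.11021189e-03, -3.18479109e-05, -2.93187453e-03,
       -4.22249831e-04,  3.49696677e-04,  4.15546494e-04]), 'tau': array([ 2.30202357e-03, -5.64532542e+01,  1.23008542e+00, -1.93975639e+01,
        1.12518494e-02,  5.37129687e-03,  2.58008458e-05]), 'eef_pos': array([282.90133   , 584.58141607, 230.48177497]), 'tool_rot': array([-3.13986283e+00,  2.37909842e-05,  2.69086591e+00]), 'force': array([-1.13673343, -0.52013683, -0.37702467]), 'torque': array([-0.0119794 ,  0.02935739, -0.01503662]), 'gripper_force': 0.0, 'width': 85.32497294384936}
```

View pics/side1.png

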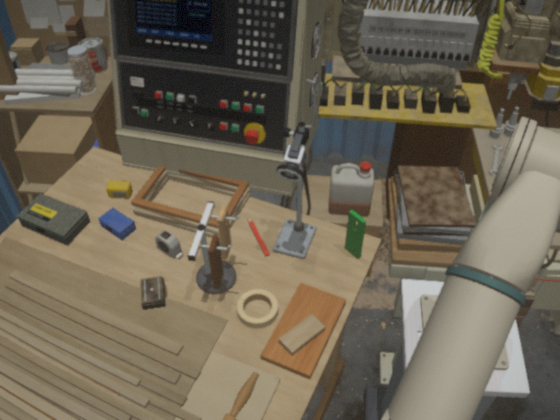

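View pics/top1.png

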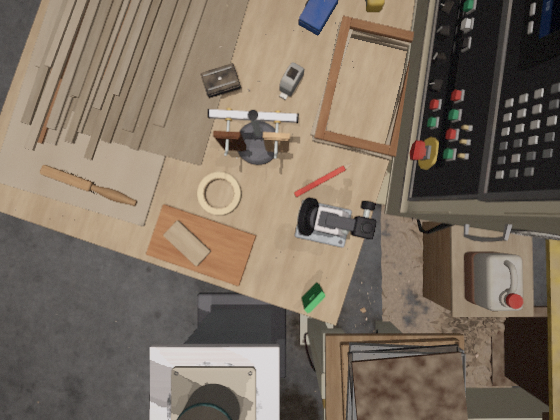

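The side view shows the rack with its white bar at (202,230) and the dark sample at (215,255). The inspection camera is at (297,150) with its stand base at (295,238), and the green look-alike is at (356,235). In the top view the bar runs (208,115)-(298,118). The dark sample hangs on the left hook near (227,137), the pale one on the right near (270,136). The lens ring is at (309,217) and its post top at about (368,210).

Run:
```python
from h import *
s=load('side1.png')['pixels'];t=load('top1.png')['pixels']
f=lambda a,u,v,w,h,k:cv2.resize(a[v:v+h,u:u+w],None,fx=k,fy=k,interpolation=cv2.INTER_CUBIC)
a=f(t,200,100,100,70,4); b=f(t,290,190,100,70,4)
c=f(s,180,190,100,110,4)[:, :]; d=f(s,260,115,70,150,4)
L=np.vstack([a,b]); 
R=f(s,180,115,140,190,3)[:560]
cv2.imwrite('pics/crop1.png',np.hstack([L,np.pad(R,((0,max(0,560-R.shape[0])),(0,0),(0,0)))[:, :400]])[:,:,::-1])
```

```text
(no output)
```

View pics/crop1.png

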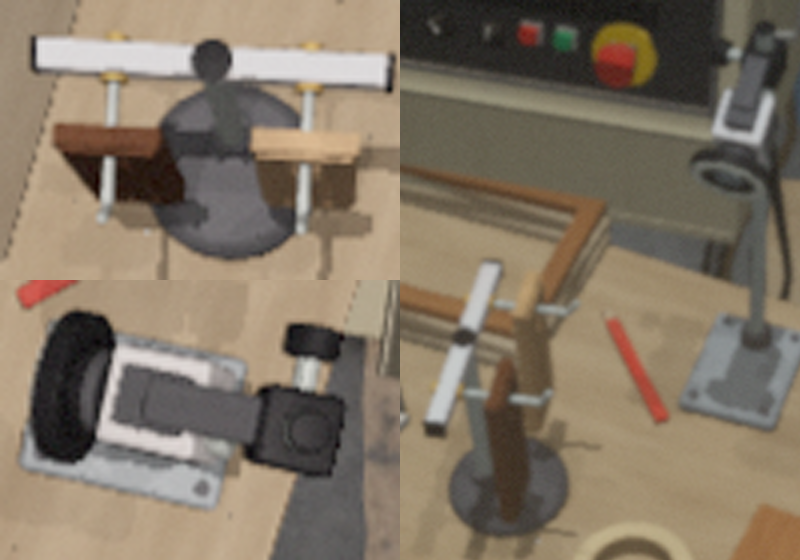

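Run:
```python
from h import *
np.set_printoptions(precision=1,suppress=True)
s=load('side1.png');t=load('top1.png')
T=lambda u,v,z,du=200,dv=100:plane(t,du+u/4,dv+v/4,z)
S=lambda u,v:ray(s,180+(u-400)/3,115+v/3)
print('hooks bar L,R',T(112,80,190),T(311,83,190)); print('tips',T(105,215,203),T(301,230,203))
print('dark top',[T(*p,207) for p in((54,124),(162,128),(158,155),(58,153))])
print('pale top',[T(*p,207) for p in((250,128),(360,133),(358,157),(251,153))])
tt=lambda u,v,du=200,dv=100:ray(t,du+u/4,dv+v/4)
print('bar ends',tri(tt(34,53),S(437,428)),tri(tt(390,72),S(490,268)))
print('tips tri',tri(tt(105,215),S(546,397)),tri(tt(301,230),S(574,305)))
print('foot',tri(tt(230,172),S(510,485)))
print('plate',[T(*p,14,290,190) for p in((22,186),(218,228),(246,80))],'from side',[plane(s,180+(u-400)/3,115+v/3,14) for u,v in((722,312),(682,405),(772,425))])
print('post foot',plane(s,180+(755-400)/3,115+340/3,14),'post top',T(306,152,390,290,190))
print('ring',tri(tt(70,105,290,190),S(725,172)))
s0,t0=S(725,172);print('lens axis side @300',plane(s,180+325/3,115+172/3,300), 'top@305',T(70,105,305,290,190))
```

```text
hooks bar L,R [663.5 -59.5 190. ] [ 661.3 -161.4  190. ]
tips [591.7 -57.8 203. ] [ 583.6 -156.3  203. ]
dark top [array([637.2, -32.6, 207. ]), array([634.8, -86.9, 207. ]), array([621.2, -84.9, 207. ]), array([622.5, -34.7, 207. ])]
pale top [array([ 634.5, -131. ,  207. ]), array([ 631.7, -186.1,  207. ]), array([ 619.6, -185. ,  207. ]), array([ 621.9, -131.5,  207. ])]
bar ends (array([674.9, -19.8, 190.9]), np.float64(5.189381290911651)) (array([ 666.9, -202. ,  187.9]), np.float64(0.7310720877940208))
tips tri (array([592.3, -56.8, 195. ]), np.float64(1.6172110647492197)) (array([ 584.7, -156.2,  197.9]), np.float64(0.5422610350477773))
foot (array([ 649.5, -109.2,    5.4]), np.float64(3.3017517396059946))
plate [array([ 419.9, -201.7,   14. ]), array([ 394. , -320.5,   14. ]), array([ 483.9, -338.4,   14. ])] from side [array([ 477.7, -335.5,   14. ]), array([ 503.2, -212.3,   14. ]), array([ 417.7, -196.8,   14. ])]
post foot [ 442.3 -301.5   14. ] post top [ 443.1 -301.   390. ]
ring (array([ 464.2, -214.3,  305.1]), np.float64(1.5935126255707968))
lens axis side @300 [ 465.5 -219.9  300. ] top@305 [ 463.4 -214.3  305. ]
```

```bash
cat >> h.py <<'E'
from scipy.spatial.transform import Rotation as Ro
def pose(s=None):
    s=s or ctrl.read_state(); return Ro.from_euler('xyz',s['tool_rot']).as_matrix(),np.array(s['eef_pos'])
def toolR(xs,zs):  # tool x = sample x, tool z = -sample z
    return np.c_[xs,np.cross(-zs,xs),-zs]
def plan(R1,p1,n,wsplit=1):
    R,p=pose(); rv=(Ro.from_matrix(R.T@R1)).as_rotvec(); 
    print('total turn',np.round(np.degrees(rv),1),'dist',np.linalg.norm(p1-p).round(1),'tool shift',np.round(R.T@(p1-p),1))
    for i in range(n):
        Ri=R@Ro.from_rotvec(rv*i/n).as_matrix()
        print(i,np.round(np.degrees(rv)/n,2).tolist(),np.round(Ri.T@(p1-p)/n/1000,4).tolist())
E
python3 - <<'E'
from h import *
y=-0.05; xs=np.array([np.cos(y),np.sin(y),0]);zs=np.array([0,0,1.])
R1=toolR(xs,zs)
plan(R1,np.array([632,-60,300.]),24)
E
```

```text
total turn [-0.00e+00  1.00e-01  1.57e+02] dist 736.3 tool shift [-595.  -428.3  -68.8]
0 [-0.0, 0.01, 6.54] [-0.0248, -0.0178, -0.0029]
1 [-0.0, 0.01, 6.54] [-0.0267, -0.0149, -0.0029]
2 [-0.0, 0.01, 6.54] [-0.0282, -0.0118, -0.0029]
3 [-0.0, 0.01, 6.54] [-0.0293, -0.0085, -0.0029]
4 [-0.0, 0.01, 6.54] [-0.0301, -0.0051, -0.0029]
5 [-0.0, 0.01, 6.54] [-0.0305, -0.0016, -0.0029]
6 [-0.0, 0.01, 6.54] [-0.0305, 0.0019, -0.0029]
7 [-0.0, 0.01, 6.54] [-0.0301, 0.0053, -0.0029]
8 [-0.0, 0.01, 6.54] [-0.0293, 0.0087, -0.0029]
9 [-0.0, 0.01, 6.54] [-0.0281, 0.012, -0.0029]
10 [-0.0, 0.01, 6.54] [-0.0265, 0.0151, -0.0029]
11 [-0.0, 0.01, 6.54] [-0.0246, 0.0181, -0.0029]
12 [-0.0, 0.01, 6.54] [-0.0224, 0.0207, -0.0029]
13 [-0.0, 0.01, 6.54] [-0.0199, 0.0232, -0.0029]
14 [-0.0, 0.01, 6.54] [-0.0171, 0.0253, -0.0029]
15 [-0.0, 0.01, 6.54] [-0.0141, 0.0271, -0.0029]
16 [-0.0, 0.01, 6.54] [-0.011, 0.0285, -0.0029]
17 [-0.0, 0.01, 6.54] [-0.0076, 0.0296, -0.0029]
18 [-0.0, 0.01, 6.54] [-0.0042, 0.0302, -0.0029]
19 [-0.0, 0.01, 6.54] [-0.0008, 0.0305, -0.0029]
20 [-0.0, 0.01, 6.54] [0.0027, 0.0304, -0.0029]
21 [-0.0, 0.01, 6.54] [0.0062, 0.0299, -0.0029]
22 [-0.0, 0.01, 6.54] [0.0095, 0.029, -0.0029]
23 [-0.0, 0.01, 6.54] [0.0128, 0.0277, -0.0029]
```

```bash
python3 -m handwheel '[[[0,0,6.5],[-0.025,-0.018,-0.007],0],[[0,0,6.5],[-0.027,-0.015,-0.007],0],[[0,0,6.5],[-0.028,-0.012,-0.007],0],[[0,0,6.5],[-0.029,-0.008,-0.007],0],[[0,0,6.5],[-0.030,-0.005,-0.007],0]]'
python3 -m handwheel '[[[0,0,6.5],[-0.030,-0.002,-0.007],0],[[0,0,6.5],[-0.030,0.002,-0.007],0],[[0,0,6.5],[-0.030,0.005,-0.007],0],[[0,0,6.5],[-0.029,0.009,-0.007],0],[[0,0,6.5],[-0.028,0.012,-0.007],0]]'
python3 -m handwheel '[[[0,0,6.5],[-0.027,0.015,0],0],[[0,0,6.5],[-0.025,0.018,0],0],[[0,0,6.5],[-0.022,0.021,0],0],[[0,0,6.5],[-0.020,0.023,0],0],[[0,0,6.5],[-0.017,0.025,0],0]]'
python3 - <<'E'
from h import *
y=-0.05; xs=np.array([np.cos(y),np.sin(y),0]);zs=np.array([0,0,1.])
print(ctrl.read_state()['qpos'].round(2))
plan(toolR(xs,zs),np.array([632,-60,300.]),10)
E
```

```text
clock: 0.52
eef_pos: [356.5, 449.5, 266.2]
tool_rot: [-3.141, 0.0, 2.118]
force: [0.4, 0.2, 0.7]
width: 85.1
gripper_force: 0.0
clock: 0.93
eef_pos: [429.0, 316.8, 301.4]
tool_rot: [-3.141, 0.0, 1.551]
force: [0.6, -0.7, 0.2]
width: 85.3
gripper_force: 0.0
clock: 1.35
eef_pos: [502.7, 182.9, 301.1]
tool_rot: [-3.141, 0.0, 0.984]
force: [0.0, -0.1, -0.7]
width: 85.1
gripper_force: 0.0
[-0.78  0.43  0.56  1.76 -0.26  1.03 -0.72]
total turn [-0.   0.  59.2] dist 275.2 tool shift [-130.6  242.3    1.1]
0 [-0.0, 0.0, 5.92] [-0.0131, 0.0242, 0.0001]
1 [-0.0, 0.0, 5.92] [-0.0105, 0.0254, 0.0001]
2 [-0.0, 0.0, 5.92] [-0.0078, 0.0264, 0.0001]
3 [-0.0, 0.0, 5.92] [-0.005, 0.0271, 0.0001]
4 [-0.0, 0.0, 5.92] [-0.0022, 0.0274, 0.0001]
5 [-0.0, 0.0, 5.92] [0.0006, 0.0275, 0.0001]
6 [-0.0, 0.0, 5.92] [0.0035, 0.0273, 0.0001]
7 [-0.0, 0.0, 5.92] [0.0062, 0.0268, 0.0001]
8 [-0.0, 0.0, 5.92] [0.009, 0.026, 0.0001]
9 [-0.0, 0.0, 5.92] [0.0116, 0.0249, 0.0001]
```

```bash
python3 -m handwheel '[[[0,0,5.9],[-0.013,0.024,0],0],[[0,0,5.9],[-0.0105,0.0255,0],0],[[0,0,5.9],[-0.008,0.0265,0],0],[[0,0,5.9],[-0.005,0.027,0],0],[[0,0,5.9],[-0.002,0.0275,0],0]]'
python3 -m handwheel '[[[0,0,5.9],[0.0005,0.0275,0],0],[[0,0,5.9],[0.0035,0.0275,0],0],[[0,0,5.9],[0.006,0.027,0],0],[[0,0,5.9],[0.009,0.026,0],0],[[0,0,5.9],[0.0115,0.025,0],0]]'
python3 -m handwheel '[[[0,0,0],[0,0,0],0.15],[[0,0,0],[0,0,0],0.15],[[0,0,0],[0,0,0],0.15]]'
python3 - <<'E'
from h import *
s=ctrl.read_state(); print(s['qpos'].round(2),pose(s)[1],s['tool_rot'])
d=save('wrist','w1.png'); R,p=pose(s); T=np.eye(4);T[:3,:3]=R;T[:3,3]=p
W=T@np.array(d['T_tool_cam']); print(W.round(2).tolist()); np.save('pics/w1T.npy',W)
E
```

```text
clock: 1.77
eef_pos: [568.1, 62.2, 301.0]
tool_rot: [-3.141, 0.001, 0.469]
force: [0.2, -0.5, 1.0]
width: 85.4
gripper_force: 0.0
clock: 2.18
eef_pos: [633.6, -59.0, 300.8]
tool_rot: [-3.141, 0.001, -0.045]
force: [0.7, 0.4, -0.8]
width: 85.6
gripper_force: 0.0
clock: 2.43
eef_pos: [632.9, -57.3, 300.6]
tool_rot: [-3.141, 0.001, -0.039]
force: [-0.9, 0.7, 0.2]
width: 72.4
gripper_force: 0.0
[-0.39  0.66  0.8   1.48 -0.49  1.21 -1.14] [632.88793795 -57.28754701 300.60741338] [-3.14056036e+00  1.48906893e-03 -3.94872626e-02]
[[-0.04, 0.95, 0.31, 712.5], [-1.0, -0.04, -0.01, -61.32], [-0.0, -0.31, 0.95, 442.14], [0.0, 0.0, 0.0, 1.0]]
```

View pics/w1.png

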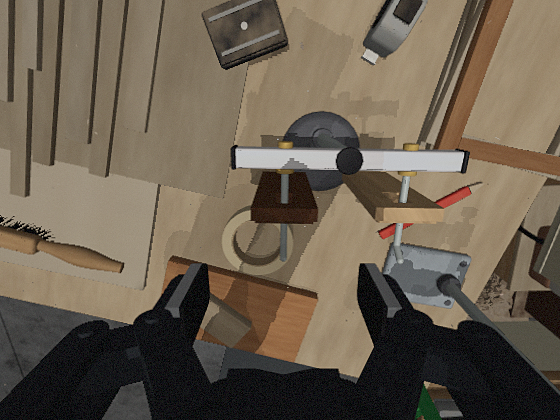

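The wrist view shows the dark sample's top edge at about (250–317, 208–221) with its hook tip at (284,258). The finger midline, u≈284, lines up with the sample's middle.

Run:
```python
from h import *
np.set_printoptions(precision=1,suppress=True)
d=load('w1.png');d['pose']=np.load('pics/w1T.npy')
for n,p,z in(('Lback',(251,208),207),('Rback',(316,208),207),('Rfront',(317,221),207),('Lfront',(250,221),207),('tip',(284,258),205),('ptipR',(399,252),205),('pLf',(377,221),207),('pRf',(443,221),207),('barL',(235,158),195),('barR',(466,162),195)):
    print(n,plane(d,*p,z))
y=-0.045; xs=np.array([np.cos(y),np.sin(y),0]);zs=np.array([0,0,1.])
plan(toolR(xs,zs),np.array([632,-59.5,168.]),1)
```

```text
Lback [637.4 -32.5 207. ]
Rback [635.4 -84.1 207. ]
Rfront [624.4 -84.8 207. ]
Lfront [626.5 -31.  207. ]
tip [591.4 -57.  205. ]
ptipR [ 593.4 -153.2  205. ]
pLf [ 622.5 -132.9  207. ]
pRf [ 620.5 -185.2  207. ]
barL [675.6 -21.4 195. ]
barR [ 665.  -203.4  195. ]
total turn [-0.1  0.1  0.4] dist 132.8 tool shift [ -0.7   3.1 132.8]
0 [-0.08, 0.07, 0.37] [-0.0007, 0.0031, 0.1328]
```

```bash
python3 -m handwheel '[[[0,0,0.3],[0,0.002,0.026],0.15],[[0,0,0],[0,0,0.027],0.15],[[0,0,0],[0,0,0.02],0.15],[[0,0,0],[0,0,0.015],0.15],[[0,0,0],[0,0,0],0.15]]'
python3 -m handwheel '[[[0,0,0],[0,0,0.015],0.15],[[0,0,0],[0,0,0.015],0.15],[[0,0,0],[0,0,0.015],0.15],[[0,0,0],[0,0,0],0.15],[[0,0,0],[0,0,0],0.15]]'
python3 - <<'E'
from h import *
print(pose())
save('side','s2.png');save('top','t2.png')
s=load('s2.png')['pixels'];t=load('t2.png')['pixels']
f=lambda a,u,v,w,h,k:cv2.resize(a[v:v+h,u:u+w],None,fx=k,fy=k,interpolation=cv2.INTER_CUBIC)
cv2.imwrite('pics/crop2.png',np.hstack([f(t,190,90,130,140,3),f(s,170,150,130,140,3)])[:,:,::-1])
E
```

```text
clock: 2.9
eef_pos: [630.9, -57.2, 210.0]
tool_rot: [-3.14, 0.006, -0.043]
force: [-0.2, 0.1, 0.7]
width: 72.4
gripper_force: 0.0
clock: 3.32
eef_pos: [633.2, -59.1, 168.8]
tool_rot: [-3.141, 0.0, -0.044]
force: [-0.4, 0.3, -0.3]
width: 72.5
gripper_force: 0.0
(array([[ 9.99010540e-01, -4.44734867e-02, -2.25006635e-04],
       [-4.44733422e-02, -9.99010385e-01,  6.10865725e-04],
       [-2.51951293e-04, -6.00254501e-04, -9.99999788e-01]]), array([633.23114861, -59.13019138, 168.84996162]))
```

View pics/crop2.png

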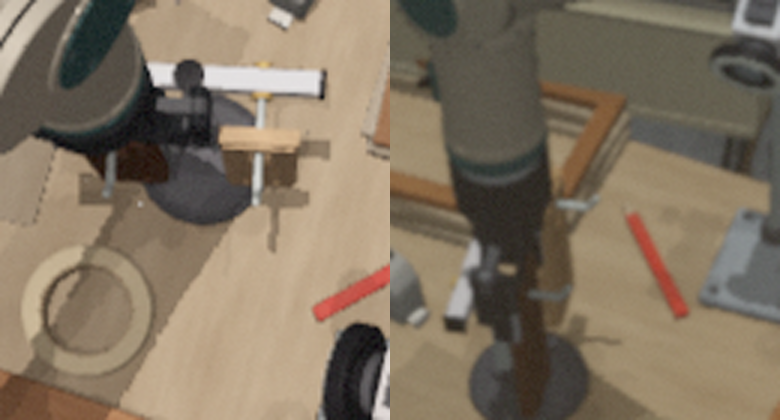

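The side view shows the finger beside the sample's left side edge, near (500,300) in the crop. The top view shows the gripper clear of the pale sample at (260,140). Now I close.

```bash
python3 -m handwheel '[[[0,0,0],[0,0,0],0.22],[[0,0,0],[0,0,0],0.26],[[0,0,0],[0,0,0],0.3],[[0,0,0],[0,0,0],0.34],[[0,0,0],[0,0,0],0.38]]'
python3 -m handwheel '[[[0,0,0],[0,0,0],0.45],[[0,0,0],[0,0,0],0.6],[[0,0,0],[0,0,0],1],[[0,0,0],[0,0,0],1],[[0,0,0],[0,0,0],1]]'
python3 -c "
from h import *
print(pose()[1],ctrl.read_state()['torque'])"
```

```text
clock: 3.83
eef_pos: [633.4, -60.0, 168.8]
tool_rot: [-3.141, -0.001, -0.046]
force: [-0.7, 1.0, 2.2]
width: 53.2
gripper_force: 32.8
clock: 4.25
eef_pos: [633.4, -60.0, 168.8]
tool_rot: [-3.141, -0.001, -0.046]
force: [-1.2, 1.2, 5.8]
width: 53.0
gripper_force: 61.8
[633.43971142 -60.02670992 168.81978097] [ 0.21075807  0.2360659  -0.03500186]
```

```bash
python3 -m handwheel '[[[0,0,0],[0,0,-0.002],1],[[0,0,0],[0,0,-0.004],1],[[0,0,0],[0,0,-0.004],1],[[0,0,0],[0,0,-0.005],1],[[0,0,0],[0,0,-0.005],1]]'
python3 -m handwheel '[[[0,0,0],[0,0,0],1],[[0,0,0],[0,0,0],1],[[0,0,0],[0,0,0],1]]'
python3 - <<'E'
from h import *
save('side','s3.png');save('top','t3.png');save('wrist','w3.png')
s=load('s3.png')['pixels'];t=load('w3.png')['pixels']
f=lambda a,u,v,w,h,k:cv2.resize(a[v:v+h,u:u+w],None,fx=k,fy=k,interpolation=cv2.INTER_CUBIC)
cv2.imwrite('pics/crop3.png',np.hstack([t,np.pad(f(s,190,200,60,105,4),((0,0),(0,0),(0,0)))])[:,:,::-1])
print(pose()[1],load('top1.png')['pixels'].shape)
E
```

```text
clock: 4.67
eef_pos: [633.1, -60.2, 188.6]
tool_rot: [3.141, 0.0, -0.046]
force: [0.6, -0.6, -1.5]
width: 53.2
gripper_force: 62.8
clock: 4.92
eef_pos: [633.1, -60.0, 188.2]
tool_rot: [-3.141, 0.0, -0.046]
force: [0.1, -0.2, -1.1]
width: 53.3
gripper_force: 62.8
[633.02356551 -60.03988614 187.98371878] (420, 560, 3)
```

View pics/crop3.png

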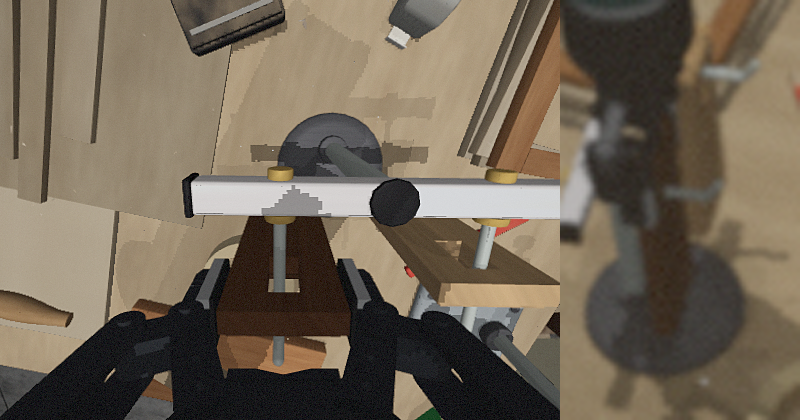

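The wrist view shows the sample held between the pads by its side edges, with the rod passing through the middle of the slot around (282,290). The lift worked. Next I draw it along the rack's -x.

```bash
python3 -m handwheel '[[[0,0,0],[-0.01,0,0],1],[[0,0,0],[-0.012,0,0],1],[[0,0,0],[-0.012,0,0],1],[[0,0,0],[-0.012,0,0],1],[[0,0,0],[-0.012,0,0],1]]'
python3 -m handwheel '[[[0,0,0],[-0.012,0,0],1],[[0,0,0],[-0.012,0,0],1],[[0,0,0],[-0.01,0,0],1],[[0,0,0],[0,0,0],1],[[0,0,0],[0,0,0],1]]'
python3 - <<'E'
from h import *
s=ctrl.read_state();d=save('wrist','w4.png');t=save('top','t4.png');q=save('side','s4.png')
R,p=pose(s); T=np.eye(4);T[:3,:3]=R;T[:3,3]=p; np.save('pics/w4T.npy',T@np.array(d['T_tool_cam'])); print(s['qpos'].round(2),p)
f=lambda a,u,v,w,h,k:cv2.resize(a[v:v+h,u:u+w],None,fx=k,fy=k,interpolation=cv2.INTER_CUBIC)
cv2.imwrite('pics/crop4.png',np.hstack([f(t['pixels'],190,90,130,140,3),f(q['pixels'],190,170,130,140,3)])[:,:,::-1])
E
```

```text
clock: 5.48
eef_pos: [574.6, -57.4, 188.1]
tool_rot: [3.142, 0.0, -0.046]
force: [-0.8, 0.1, -0.5]
width: 52.8
gripper_force: 62.8
clock: 5.9
eef_pos: [541.5, -55.8, 188.4]
tool_rot: [-3.141, -0.0, -0.046]
force: [0.2, -0.5, -1.2]
width: 53.1
gripper_force: 62.9
[-0.42  0.64  0.74  1.87 -0.57  0.85 -1.  ] [541.48344367 -55.78561429 188.43233878]
```

View pics/crop4.png

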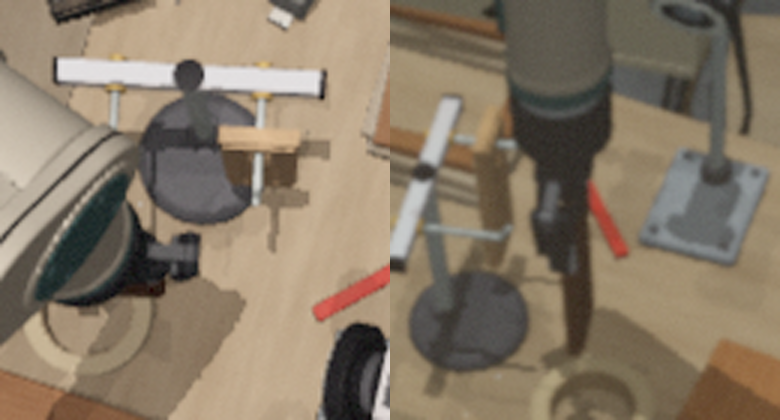

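The sample is off the hook: top view shows the left hook empty and the pale sample still in place. The side view shows the sample hanging from the gripper near (578,310).

Run:
```python
from h import *
np.set_printoptions(precision=1,suppress=True)
d=load('w3.png'); C=np.array(d['T_tool_cam'])
for p in((220,311),(351,311),(350,333),(220,333)):
    o,r=ray(d,*p,T=C); print(o+r*(-38.2-o[2])/r[2])
a=np.radians(25); h=np.array([.212,.977,0]);h/=np.linalg.norm(h);up=np.array([0,0,1.])
lens=np.array([463.3,-208.5,300]); xs=np.cos(a)*h-np.sin(a)*up; zs=np.sin(a)*h+np.cos(a)*up
F=lens+150*xs; R1=toolR(xs,zs); p1=F-R1@np.array([-9.5,0,36.8]); print('focus',F,'tcp',p1, 'rpy',Ro.from_matrix(R1).as_euler('xyz'))
plan(R1,p1,16)
```

```text
[  4.  -23.9 -38.2]
[  4.   27.2 -38.2]
[ -6.3  27.4 -38.2]
[ -6.3 -24.5 -38.2]
focus [492.1 -75.6 236.6] tcp [497.3 -52.  265.9] rpy [3.1 0.4 1.4]
total turn [-17.5 -20.8 -79. ] dist 89.8 tool shift [-45.1  -1.8 -77.6]
0 [-1.09, -1.3, -4.94] [-0.0028, -0.0001, -0.0049]
1 [-1.09, -1.3, -4.94] [-0.0029, -0.0003, -0.0048]
2 [-1.09, -1.3, -4.94] [-0.003, -0.0004, -0.0047]
3 [-1.09, -1.3, -4.94] [-0.003, -0.0006, -0.0047]
4 [-1.09, -1.3, -4.94] [-0.0031, -0.0008, -0.0046]
5 [-1.09, -1.3, -4.94] [-0.0031, -0.001, -0.0046]
6 [-1.09, -1.3, -4.94] [-0.0031, -0.0011, -0.0045]
7 [-1.09, -1.3, -4.94] [-0.0031, -0.0013, -0.0045]
8 [-1.09, -1.3, -4.94] [-0.0031, -0.0015, -0.0044]
9 [-1.09, -1.3, -4.94] [-0.0031, -0.0017, -0.0044]
10 [-1.09, -1.3, -4.94] [-0.003, -0.0019, -0.0043]
11 [-1.09, -1.3, -4.94] [-0.0029, -0.002, -0.0043]
12 [-1.09, -1.3, -4.94] [-0.0029, -0.0022, -0.0043]
13 [-1.09, -1.3, -4.94] [-0.0028, -0.0024, -0.0043]
14 [-1.09, -1.3, -4.94] [-0.0026, -0.0025, -0.0043]
15 [-1.09, -1.3, -4.94] [-0.0025, -0.0027, -0.0042]
```

```bash
python3 -m handwheel '[[[0,0,0],[-0.011,0,-0.019],1],[[0,0,0],[-0.011,0,-0.02],1],[[0,0,0],[-0.011,0,-0.02],1],[[0,0,0],[-0.012,-0.002,-0.018],1],[[-1.1,-1.3,-4.9],[0,0,0],1]]'
python3 -m handwheel '[[[-1.1,-1.3,-4.9],[0,0,0],1],[[-1.1,-1.3,-4.9],[0,0,0],1],[[-1.1,-1.3,-4.9],[0,0,0],1],[[-1.1,-1.3,-4.9],[0,0,0],1],[[-1.1,-1.3,-4.9],[0,0,0],1]]'
python3 -m handwheel '[[[-1.1,-1.3,-4.9],[0,0,0],1],[[-1.1,-1.3,-4.9],[0,0,0],1],[[-1.1,-1.3,-4.9],[0,0,0],1],[[-1.1,-1.3,-4.9],[0,0,0],1],[[-1.1,-1.3,-4.9],[0,0,0],1]]'
python3 -m handwheel '[[[-1.1,-1.3,-4.9],[0,0,0],1],[[-1.1,-1.3,-4.9],[0,0,0],1],[[-1.1,-1.3,-4.9],[0,0,0],1],[[-1.1,-1.3,-4.9],[0,0,0],1],[[-1.1,-1.3,-4.9],[0,0,0],1]]'
python3 -m handwheel '[[[0,0,0],[0,0,0],1],[[0,0,0],[0,0,0],1],[[0,0,0],[0,0,0],1]]'
cat > fin.py <<'E'
from h import *
np.set_printoptions(precision=1,suppress=True)
a=np.radians(25); h=np.array([.212,.977,0]);h/=np.linalg.norm(h);up=np.array([0,0,1.])
lens=np.array([463.3,-208.5,300]); xs=np.cos(a)*h-np.sin(a)*up; zs=np.sin(a)*h+np.cos(a)*up
F=lens+150*xs; R1=toolR(xs,zs); p1=F-R1@np.array([-8.5,0,36.8])
if __name__=='__main__': print(ctrl.read_state()['qpos']); plan(R1,p1,1)
E
python3 fin.py
python3 - <<'E'
from h import *
q=save('side','s5.png');t=save('top','t5.png')
f=lambda a,u,v,w,h,k:cv2.resize(a[v:v+h,u:u+w],None,fx=k,fy=k,interpolation=cv2.INTER_CUBIC)
cv2.imwrite('pics/crop5.png',np.hstack([f(t['pixels'],200,90,190,190,2),f(q['pixels'],180,110,190,190,2)])[:,:,::-1])
E
```

```text
clock: 6.47
eef_pos: [495.7, -53.6, 268.4]
tool_rot: [3.123, 0.02, 0.037]
force: [0.1, -0.6, -1.5]
width: 53.4
gripper_force: 63.5
clock: 6.88
eef_pos: [497.3, -51.9, 265.4]
tool_rot: [3.064, 0.16, 0.466]
force: [-0.4, 0.4, -1.4]
width: 52.8
gripper_force: 63.4
clock: 7.3
eef_pos: [497.4, -51.8, 265.3]
tool_rot: [3.068, 0.307, 0.896]
force: [-0.4, 0.4, -0.9]
width: 53.2
gripper_force: 63.4
clock: 7.72
eef_pos: [497.4, -51.5, 265.2]
tool_rot: [3.139, 0.439, 1.35]
force: [-0.2, -0.0, -1.4]
width: 53.1
gripper_force: 63.4
clock: 7.97
eef_pos: [496.9, -52.1, 265.4]
tool_rot: [3.137, 0.438, 1.342]
force: [0.2, -0.6, -0.9]
width: 53.2
gripper_force: 63.4
[-0.6  0.5  0.6  1.8  0.1  1.  -0.4]
total turn [-0.1  0.1 -0.8] dist 1.2 tool shift [-1.1  0.4 -0.5]
0 [-0.11, 0.1, -0.76] [-0.0011, 0.0004, -0.0005]
```

View pics/crop5.png

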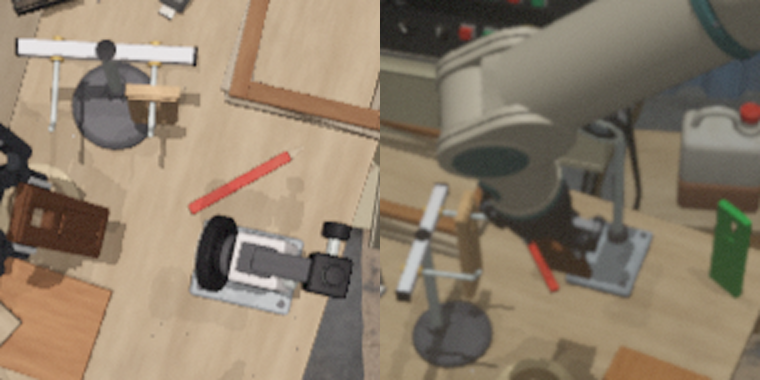

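The top view shows the sample's front turned towards the lens with its slot at the far (upper) end; the face centre is at about (60,222) in the crop. The pale sample is unmoved at (152,92). Next I check the face corners against the model.

Run:
```python
from fin import *
t=load('t5.png');px=t['pixels'].astype(int)
# dark brown mask around sample
hsv=cv2.cvtColor(t['pixels'],cv2.COLOR_RGB2HSV);m=((hsv[...,0]<15)&(hsv[...,1]>90)&(hsv[...,2]<140)).astype(np.uint8)
m[:175]=0;m[225:]=0;m[:,:200]=0;m[:,260:]=0
c=max(cv2.findContours(m,0,2)[0],key=cv2.contourArea);print(cv2.minAreaRect(c),cv2.boundingRect(c))
def proj(P):
    M=np.linalg.inv(np.array(t['pose']));q=M[:3,:3]@P+M[:3,3];x,y=q[0]/-q[2],-q[1]/-q[2];k=1+t['k1']*(x*x+y*y)
    return np.round([t['fx']*x*k+t['cx'],t['fy']*y*k+t['cy']],1)
R,p=pose();O=p+R@np.array([-8.5,0,36.8]);print('face now',O)
for z in(-75,75):
    for y in(-27,27): print(z,y,proj(O+R@np.array([0,-y,-z])))
print('slot',proj(O+R@np.array([0,0,-44])),'lens',proj(lens),'ring bottom/top',proj(lens+34*zs),proj(lens-34*zs))
b=load('top1.png')['pixels'].astype(int);d=np.abs(px-b).sum(2)[110:170,260:300];print('pale diff',(d>90).sum())
```

```text
((228.4706268310547, 200.61766052246094), (48.26458740234375, 29.589345932006836), 14.03624439239502) (203, 181, 52, 38)
face now [491.7 -75.1 235.8]
-75 -27 [254.5 194.9]
-75 27 [248.7 220.2]
75 -27 [214.3 181.9]
75 27 [207.4 211.7]
slot [220.5 199.3] lens [304.  216.4] ring bottom/top [296.7 214.3] [310.9 218.3]
pale diff 0
```

```bash
python3 -m handwheel '[[[0,0,-0.5],[0,0,0],1],[[0,0,0],[0,0,0],1],[[0,0,0],[0,0,0],1],[[0,0,0],[0,0,0],1],[[0,0,0],[0,0,0],1]]'
python3 -m handwheel '[[[0,0,0],[0,0,0],1],[[0,0,0],[0,0,0],1],[[0,0,0],[0,0,0],1],[[0,0,0],[0,0,0],1],[[0,0,0],[0,0,0],1]]'
python3 -c "
from h import *
print(abs(ctrl.read_state()['qd']).max()); print(ctrl.finish_job())"
```

```text
clock: 8.48
eef_pos: [496.4, -51.9, 265.3]
tool_rot: [-3.14, 0.438, 1.355]
force: [0.6, -0.3, -1.9]
width: 53.1
gripper_force: 63.4
clock: 8.9
eef_pos: [496.4, -51.8, 265.3]
tool_rot: [-3.14, 0.438, 1.355]
force: [0.5, -0.7, -1.6]
width: 53.1
gripper_force: 63.4
0.0019414724412661357
the job is handed in; nothing more can be done
None
```

The job is handed in, with no verdict returned: the stained sample is off its hook, gripped by its long side edges and held still at the focus point, about 150 mm from the lens by my camera measurements (good to about 5 mm), and the pale sample showed no movement in the last top view.

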